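# Change the batteries of the video light and the sound recorder

### The arm

A 7-joint arm with a two-finger parallel gripper is mounted at the origin on a cart in front of the work surface, level with it; the furniture and walls round the work are solid. World frame = base frame: x ahead of the robot, y to its left, z up, the work surface at z = 0. Lengths are in m, angles in rad, forces in N, time in s.
With the tool pointing down it reaches from about 0.425 to 0.925 m from the base axis. Payload 6.8 kg.
Tool frame: the origin (TCP) lies where the fingers leave the gripper's body, on its centre line; the fingertips stand 73 mm ahead of it and the grasp point (between the pads) lies 54 mm ahead of it; z points along the fingers, y is the line along which they close (so a half turn about z gives the same grasp; the last joint's range is limited). The gripper opens to 85 mm and grips with 20 to 120 N. Pads are 22 mm wide; open, the fingers measure 114 mm over their backs; the gripper's body (76 mm by 85 mm) begins 54 mm behind the grasp point. The pads swing forward as they close: fully open they stand 13 mm farther back than shut.
Start: joints at [-1.297, 0.477, 0.022, 1.555, -0.011, 1.109, -0.083], TCP at [0.251, 0.626, 0.304] pointing down, gripper open.
Joint ranges: [-2.96, 2.96], [-0.34, 2.1], [-1.41, 1.46], [0.24, 2.44], [-1.37, 4.51], [0.17, 1.92], [-2.96, 2.96]. Speed limits (rad/s): [2.39, 2.39, 3.14, 3.14, 3.14, 3.14, 3.14].

### API

Orientations are given as a rotation vector (axis times angle).
In Python, from bench import r, grab_frame, camera_info gives the robot as it stands.
- The arm moves only by the shell command python3 -m pendant 'ROWS' [OPENING] [FORCE]. ROWS is rows parted by semicolons, their numbers by spaces, 1 to 5 of them, each of 6 numbers: dx, dy, dz in m, then a rotation vector rx, ry, rz in rad; each row is the pose to reach, as a shift and turn from the pose commanded when the command began, along the tool's axes at that moment; what a row does not reach only later rows make up. A row lasts 1/10 s, in which the tool goes at most 0.05 m and 0.15 rad, less where a joint would pass 70% of its speed; a pose out of reach is approached as far as the arm can. OPENING is the finger opening in m, set as the command begins (- or left out keeps the last). The fingers move at their own pace and stop on an object; FORCE is the grip in N (left out, the last holds). Time passes only in rows, so rows that do not move let the fingers close. It prints the time, the measured TCP pose, the force, the opening and the grip force at its end.
- r.get_obs(): the state, without advancing time (a new reading comes with each control period).
- grab_frame(name): name is "side" or "top" or "wrist"; returns (picture, depth): 400x640x3 uint8, blue, green, red; 400x640 float32, m along the optical axis (not along the pixel's ray), 0 where there is no reading.
- camera_info(name): a dict with "camera_matrix" (3x3 intrinsics, pixels), "k1" (the pictures are not rectified: a ray, as slopes to the right and down, at radius r is drawn at 1 + k1 r^2 times it, then the intrinsics apply), "R" (3x3) and "t" (3): a world point X has camera coordinates R X + t. Camera axes: x right, y down, z forward; pixel columns grow to the right and rows downward; lengths in m; the calibration is good to about 2 mm. A picture is of the moment at which its call begins: read the wrist's pose just before it. camera_info takes no time and is no camera call; for the wrist camera it gives the pose at the moment of the call.
- r.hand_in(): hands the job in; it is judged then, once.
The state is a dict: "clock": time; "joints": joint angles; "qvel": joint speeds; "tau": joint torques, N m; "tcp_pos": TCP position; "orientation": TCP orientation; "contact_force": force on the tool from outside, world axes, zero at the start; "moment": the same for the moment, N m; "grip_width": finger opening in m; "gripper_force": force on a finger pad.
Only numpy, scipy, OpenCV 4.12 (cv2) and the standard library are available. Lean on these libraries where they do the work, as an engineer would, in place of code of your own. Each camera call takes 0.05 s, during which the arm holds its last target. There are 200 camera calls.

### The job

Change over the batteries for the next video call: take the two full packs (four green lights) out of the white chargers and seat the large one in the back of the video light and the small one in the back of the sound recorder, then put the two flat packs (one red light) that lie on the desk into the emptied chargers, large in the large one and small in the small one. Every pack goes fully down in its seat with its contact end (orange stripe) to the seat's contact end (orange guide). Leave the eraser and the sticky notes where they are.

Things in the scene. Friction and masses are not known exactly. Their poses are not given: they have to be found in the camera images.
- large_full: large grey battery pack, 70 x 38 x 30 mm high, charge gauge on top with four green lights (full). Origin: centre of the underside, z up; +x along its length to the contact end (orange stripe on top, brass contacts). Grip across its width. Starts in the large charger, underside 13 mm up. A 180 mm high printer stands behind (x > 0.6 m, y -0.08 to 0.32): carry round its front.
- small_full: small grey battery pack, 48 x 32 x 24 mm high, charge gauge on top with four green lights (full). Origin: centre of the underside, z up; +x along its length to the contact end (orange stripe on top, brass contacts). Grip across its width. Starts in the small charger, underside 13 mm up.
- large_flat: large grey battery pack, 70 x 38 x 30 mm high, charge gauge on top with one red light (flat). Origin: centre of the underside, z up; +x along its length to the contact end (orange stripe on top, brass contacts). Grip across its width. Lies on the desk, +x within 0.7 rad of robot's x.
- small_flat: small grey battery pack, 48 x 32 x 24 mm high, charge gauge on top with one red light (flat). Origin: centre of the underside, z up; +x along its length to the contact end (orange stripe on top, brass contacts). Grip across its width. Lies on the desk, +x within 0.7 rad of robot's x.
- charger_large: larger white battery charger, base 115 x 66 x 13 mm. Fixed. Seat on top 83 x 49 mm inside, floor 13 mm up, slick flared guides 13 mm high, open 47 mm at mid-sides for fingers. Origin on the desk under the seat's contact end (orange guide), +x to that end, within 0.3 rad of robot's x: a seated pack's origin is at x -35, y 0, z 13 mm, its +x along this +x.
- charger_small: smaller white battery charger, base 93 x 56 x 13 mm. Fixed. Seat on top 61 x 43 mm inside, floor 13 mm up, slick flared guides 13 mm high, open 39 mm at mid-sides for fingers. Origin on the desk under the seat's contact end (orange guide), +x to that end, within 0.3 rad of robot's x: a seated pack's origin is at x -24, y 0, z 13 mm, its +x along this +x.
- video_light: black LED video light, 108 x 126 x 22 mm, lying on its white face ribbed back up. Fixed. Seat on top 83 x 49 mm inside, floor 22 mm up, slick flared guides 13 mm high, open 47 mm at mid-sides for fingers. Origin on the desk under the seat's contact end (orange guide), +x to that end, within 0.3 rad of robot's x: a seated pack's origin is at x -35, y 0, z 22 mm, its +x along this +x.
- sound_recorder: dark grey sound recorder, 112 x 66 x 22 mm, back up, two microphones at the far end. Fixed. Seat on top 61 x 43 mm inside, floor 22 mm up, slick flared guides 13 mm high, open 39 mm at mid-sides for fingers. Origin on the desk under the seat's contact end (orange guide), +x to that end, within 0.3 rad of robot's x: a seated pack's origin is at x -24, y 0, z 22 mm, its +x along this +x.
- eraser: bystander: white eraser in a blue sleeve, 58 x 23 x 12 mm, lying on the desk. Origin: centre of its underside, x along its length. Leave it where it is.
- sticky_pad: bystander: pad of yellow sticky notes, 50 x 76 x 13 mm, lying on the desk. Origin: centre of its underside, y along its length. Leave it where it is.
Not all that is in view belongs to the job. Leave any purple look-alike of the small_flat alone.

How it is judged:
By the outcome, as a careful person would: the job done as asked, in the order asked, and still so for the second after the job is handed in, with the robot touching nothing.
It also fails if it takes over 131 s, if anything falls off the work surface, if the arm or the gripper's body presses on something with over 40 N, if the wrist force passes 120 N, or if a joint passes its speed limit or range.

## Working session

There is one attempt and no reset: what is moved stays moved. The work goes in short steps, Python scripts to look and compute and a shell command to move; the robot and the scene stay as the last step left them, time stands still between calls to the robot, and variables do not carry over. Pictures are saved under pics/ and viewed, at most 14 in all, crops included, and the job is handed in when it is done.

```bash
ls; mkdir -p pics
python3 - <<'E'
from bench import r,grab_frame,camera_info
import cv2
for n in ("top","side"):
    p,d=grab_frame(n); cv2.imwrite(f"pics/{n}0.png",p); 
    import numpy as np
    np.save(f"pics/{n}0.npy",d)
    c=camera_info(n); print(n,c)
print(r.get_obs())
E
```

```text
pics
top {'camera_matrix': array([[377.34386894,   0.        , 320.58902479],
       [  0.        , 377.34386894, 197.28550053],
       [  0.        ,   0.        ,   1.        ]]), 'k1': -0.03145114448704606, 'R': array([[-0.01300264, -0.999907  , -0.00411359],
       [-0.99191578,  0.01341785, -0.12618655],
       [ 0.12623001,  0.00243957, -0.991998  ]]), 't': array([0.01834209, 0.52696483, 0.99843791])}
side {'camera_matrix': array([[519.69967356,   0.        , 319.00113865],
       [  0.        , 519.69967356, 206.75363606],
       [  0.        ,   0.        ,   1.        ]]), 'k1': -0.05925225217127003, 'R': array([[-0.93985174, -0.34114407,  0.01730404],
       [-0.24880012,  0.64897507, -0.71897834],
       [ 0.23404531, -0.68003829, -0.69481704]]), 't': array([0.50055802, 0.1513356 , 1.61551635])}
{'clock': 0.1, 'joints': array([-1.29706024,  0.4777557 ,  0.02235604,  1.55635294, -0.01152536,
        1.10928106, -0.08308223]), 'qvel': array([-2.13856664e-03, -1.58528987e-03, -1.71482920e-03, -2.60520109e-03,
        6.86427306e-04,  2.93623584e-05, -2.37597528e-03]), 'tau': array([ 4.87242345e-03, -5.97764397e+01,  1.61395267e+00, -2.81956387e+01,
        1.28587030e-02,  5.06766155e-03, -1.98865632e-05]), 'tcp_pos': array([0.25137268, 0.62600518, 0.30299727]), 'orientation': array([-5.96086755e-01, -3.08430647e+00,  2.60017482e-03]), 'contact_force': array([ 0.12518301,  0.43893316, -0.76882195]), 'moment': array([-0.00590344, -0.05339973, -0.01426891]), 'gripper_force': 0.0, 'grip_width': 0.08518962380094453}
```

View pics/top0.png

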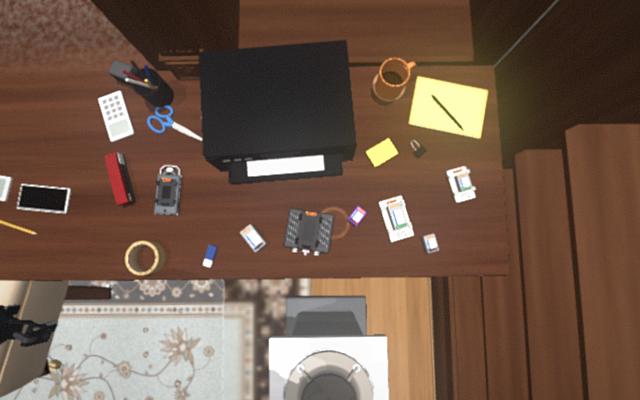

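View pics/side0.png

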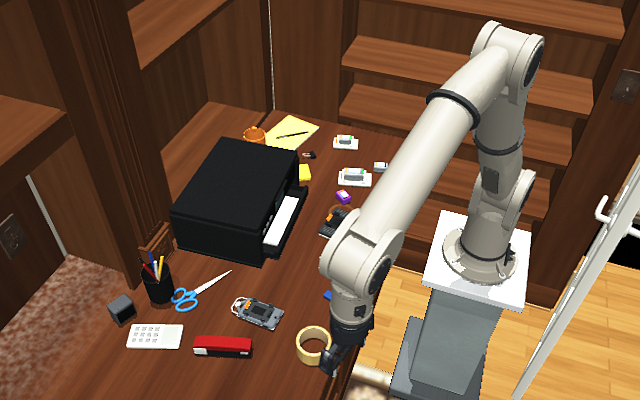

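Run:
```python
import cv2
p=cv2.imread("pics/top0.png")
for n,x,y in (("A",340,150),("B",140,140)):
    cv2.imwrite(f"pics/crop{n}.png",cv2.resize(p[y:y+120,x:x+(150 if n=="A" else 200)],None,fx=5 if n=="A" else 4,fy=5 if n=="A" else 4,interpolation=cv2.INTER_CUBIC))
```

```text
(no output)
```

View pics/cropA.png

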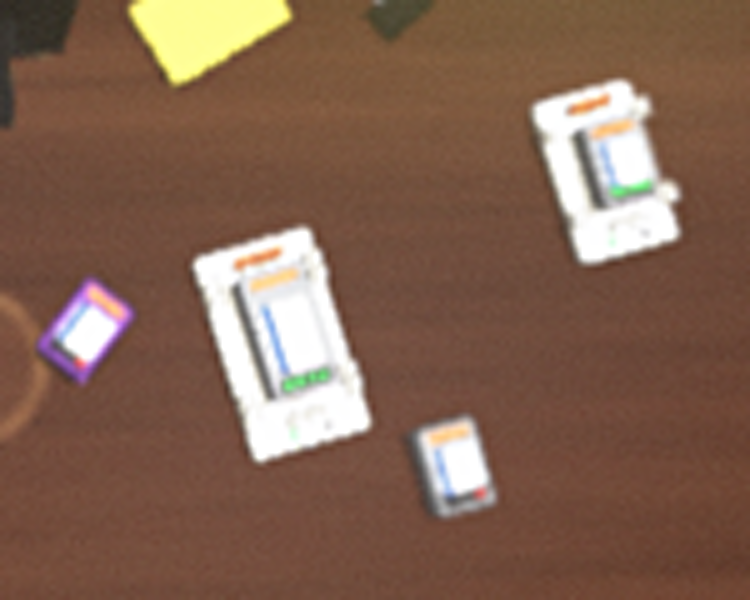

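View pics/cropB.png

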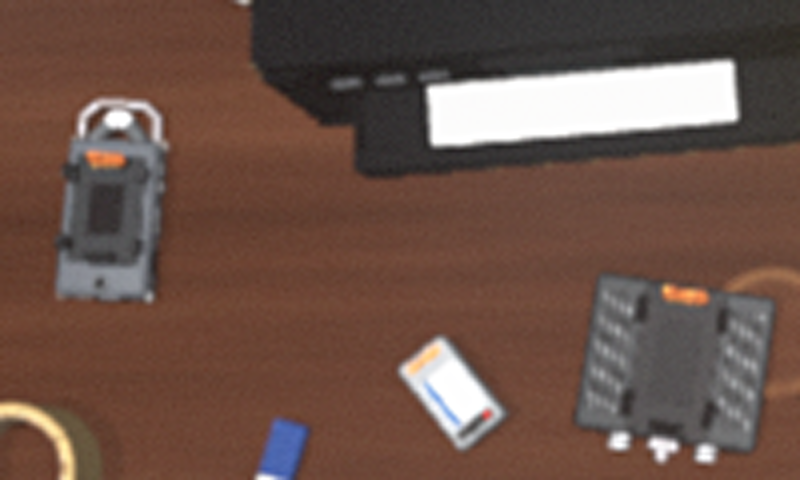

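```bash
cat > h.py <<'E'
import numpy as np,cv2
from scipy.spatial.transform import Rotation as Ro
from bench import r,grab_frame,camera_info
def p2w(c,uv,z):
    uv=np.atleast_2d(np.array(uv,float)); K=c["camera_matrix"]
    d=(uv-K[:2,2])/K[0,0]; s=d.copy()
    for _ in range(20): s=d/(1+c["k1"]*(s**2).sum(1,keepdims=True))
    R,t=c["R"],c["t"]; o=-R.T@t
    w=np.c_[s,np.ones(len(s))]@R
    return o+w*((z-o[2])/w[:,2])[:,None]
def w2p(c,X):
    X=np.atleast_2d(X)@c["R"].T+c["t"]; s=X[:,:2]/X[:,2:]
    s=s*(1+c["k1"]*(s**2).sum(1,keepdims=True)); return s*c["camera_matrix"][0,0]+c["camera_matrix"][:2,2]
def pose(x,y,z,yaw):  # tool down, tool x along yaw
    c,s=np.cos(yaw),np.sin(yaw)
    return Ro.from_matrix(np.array([[c,s,0],[s,-c,0],[0,0,-1.]])),np.array([x,y,z])
def plan(*wps,start=None):
    o=r.get_obs(); R,p=(Ro.from_rotvec(o["orientation"]),o["tcp_pos"]) if start is None else pose(*start)
    for w in wps:
        R2,p2=pose(*w); d=R.inv().apply(p2-p); a=(R.inv()*R2).as_rotvec()
        print(w,'->',np.round(d,4),np.round(a,3),'rows>=%.1f'%max(np.linalg.norm(d)/.05,np.linalg.norm(a)/.15)); R,p=R2,p2
def fit(c,uv,z):  # corners in order front-left.. returns centre, yaw (edges 0-1 and 3-2 across; +x from 2/3 to 0/1)
    w=p2w(c,uv,z)[:,:2]; v=(w[0]+w[1]-w[2]-w[3])/2; u=(w[0]+w[3]-w[1]-w[2])/2
    return w.mean(0),np.arctan2(v[1],v[0]),np.linalg.norm(v),np.linalg.norm(u)
E
python3 - <<'E'
from h import *
c=camera_info("top")
A=lambda l:np.array(l)/5+[340,150]; B=lambda l:np.array(l)/4+[140,140]
for n,uv,z in (("chL base",A([(193,262),(310,228),(370,428),(262,461)]),.013),("chS base",A([(533,102),(630,80),(680,240),(587,264)]),.013),
 ("sflat",A([(418,428),(470,417),(493,502),(440,515)]),.024),("lflat",B([(400,368),(440,338),(506,410),(463,448)]),.030),
 ("VL",B([(600,276),(775,298),(755,450),(580,425)]),.022),("rec",B([(72,138),(165,145),(153,300),(57,297)]),.022),("lfull",A([(243,282),(318,268),(345,380),(270,398)]),.043),("sfull",A([(585,133),(645,122),(660,195),(600,208)]),.037)):
    m,y,l,w=fit(c,uv,z); print(n,m.round(4),round(y,3),l.round(4),w.round(4))
for n,uv,z in (("chL or",A([[258,259]]),.02),("chS or",A([[588,105]]),.02),("VL or",B([[685,294]]),.03),("rec or",B([[105,158]]),.03),("eraser",B([[280,455]]),.012),("purple",A([[87,330]]),.024)): print(n,p2w(c,uv,z).round(4))
o=r.get_obs(); w=camera_info("wrist"); R=Ro.from_rotvec(o["orientation"]).as_matrix()
print(w["camera_matrix"],w["k1"]); print("cam pos in tool",R.T@(-w["R"].T@w["t"]-o["tcp_pos"])); print("cam axes in tool\n",(w["R"]@R).round(3))
E
```

```text
chL base [ 0.4668 -0.1988] 0.277 0.1155 0.0656
chS base [ 0.5614 -0.3849] 0.254 0.095 0.056
sflat [ 0.3986 -0.2878] 0.213 0.0478 0.0296
lflat [0.4195 0.196 ] 0.707 0.0682 0.036
VL [0.4376 0.0433] -0.142 0.1035 0.1208
rec [0.5412 0.4367] -0.048 0.1104 0.0669
lfull [ 0.4713 -0.1986] 0.195 0.0629 0.0416
sfull [ 0.5612 -0.3844] 0.138 0.0417 0.0342
chL or [[ 0.5136 -0.1849  0.02  ]]
chS or [[ 0.5979 -0.3736  0.02  ]]
VL or [[0.4833 0.0374 0.03  ]]
rec or [[0.5832 0.4397 0.03  ]]
eraser [[0.3774 0.3178 0.012 ]]
purple [[ 0.4753 -0.0889  0.024 ]]
[[326.98830219   0.         320.24257884]
 [  0.         326.98830219 197.42770655]
 [  0.           0.           1.        ]] -0.05147816433903938
cam pos in tool [ 0.0721983  -0.000114   -0.06914063]
cam axes in tool
 [[-0.001  1.    -0.   ]
 [-0.959 -0.001 -0.284]
 [-0.284 -0.     0.959]]
```

```bash
cat > cap.py <<'E'
import sys,pickle; from h import *
o=r.get_obs(); c=camera_info("wrist"); p,d=grab_frame("wrist"); n=sys.argv[1]
cv2.imwrite(f"pics/{n}.png",p); pickle.dump((c,d),open(f"pics/{n}.pkl","wb"))
E
python3 - <<'E'
from h import *
plan((.40,.53,.28,2.95),(.52,.437,.25,3.10),(.43,.30,.25,3.2),(.43,.13,.25,3.2),(.46,-.04,.25,3.3),(.467,-.20,.25,3.41))
E
```

```text
(0.4, 0.53, 0.28, 2.95) -> [-0.1737 -0.0337  0.0231] [-0.002 -0.    -0.19 ] rows>=3.6
(0.52, 0.437, 0.25, 3.1) -> [-0.1355 -0.0684  0.03  ] [ 0.    0.   -0.15] rows>=3.1
(0.43, 0.3, 0.25, 3.2) -> [ 0.0842 -0.1406  0.    ] [ 0.   0.  -0.1] rows>=3.3
(0.43, 0.13, 0.25, 3.2) -> [ 0.0099 -0.1697  0.    ] [0. 0. 0.] rows>=3.4
(0.46, -0.04, 0.25, 3.3) -> [-0.02   -0.1715  0.    ] [ 0.   0.  -0.1] rows>=3.5
(0.467, -0.2, 0.25, 3.41) -> [ 0.0183 -0.1591  0.    ] [ 0.    0.   -0.11] rows>=3.2
```

```bash
python3 -m pendant '-.174 -.034 .023 -.002 0 -.19;-.174 -.034 .023 -.002 0 -.19;-.174 -.034 .023 -.002 0 -.19;-.174 -.034 .023 -.002 0 -.19;-.174 -.034 .023 -.002 0 -.19' .085
python3 -m pendant '-.1355 -.068 .03 0 0 -.15;-.1355 -.068 .03 0 0 -.15;-.1355 -.068 .03 0 0 -.15;-.1355 -.068 .03 0 0 -.15;-.1355 -.068 .03 0 0 -.15'; python3 cap.py rec
python3 -m pendant '.084 -.141 0 0 0 -.1;.084 -.141 0 0 0 -.1;.084 -.141 0 0 0 -.1;.084 -.141 0 0 0 -.1;.084 -.141 0 0 0 -.1'
python3 -m pendant '.01 -.17 0 0 0 0;.01 -.17 0 0 0 0;.01 -.17 0 0 0 0;.01 -.17 0 0 0 0;.01 -.17 0 0 0 0'; python3 cap.py mid
python3 -m pendant '-.02 -.1715 0 0 0 -.1;-.02 -.1715 0 0 0 -.1;-.02 -.1715 0 0 0 -.1;-.02 -.1715 0 0 0 -.1'
python3 -m pendant '.018 -.159 0 0 0 -.11;.018 -.159 0 0 0 -.11;.018 -.159 0 0 0 -.11;.018 -.159 0 0 0 -.11;.018 -.159 0 0 0 -.11'; python3 cap.py chl
python3 -c "
import cv2,numpy as np
p=[cv2.imread(f'pics/{n}.png') for n in('rec','mid','chl')]
cv2.imwrite('pics/m1.png',cv2.resize(np.vstack([np.hstack([p[0],p[1]]),np.hstack([p[2],p[2]*0])]),(800,500),interpolation=cv2.INTER_AREA))"
```

```text
clock: 0.6
tcp_pos: [0.406, 0.525, 0.2798]
orientation: [0.315, 3.123, -0.003]
contact_force: [-0.2, 0.2, -0.4]
grip_width: 0.085
gripper_force: 0.0
clock: 1.1
tcp_pos: [0.5213, 0.436, 0.2499]
orientation: [-0.071, -3.141, -0.001]
contact_force: [-0.2, 1.1, 1.1]
grip_width: 0.0853
gripper_force: 0.0
clock: 1.65
tcp_pos: [0.4283, 0.3002, 0.2511]
orientation: [-0.095, 3.14, 0.004]
contact_force: [0.3, -0.2, -0.4]
grip_width: 0.085
gripper_force: 0.0
clock: 2.15
tcp_pos: [0.4314, 0.129, 0.2507]
orientation: [-0.088, 3.138, 0.003]
contact_force: [-1.0, 0.3, -0.3]
grip_width: 0.085
gripper_force: 0.0
clock: 2.6
tcp_pos: [0.4625, -0.0417, 0.2504]
orientation: [-0.248, 3.129, 0.002]
contact_force: [0.6, 0.6, -0.7]
grip_width: 0.0848
gripper_force: 0.0
clock: 3.1
tcp_pos: [0.4696, -0.2003, 0.2496]
orientation: [-0.419, 3.112, 0.002]
contact_force: [0.7, 0.4, -1.3]
grip_width: 0.0848
gripper_force: 0.0
```

View pics/m1.png

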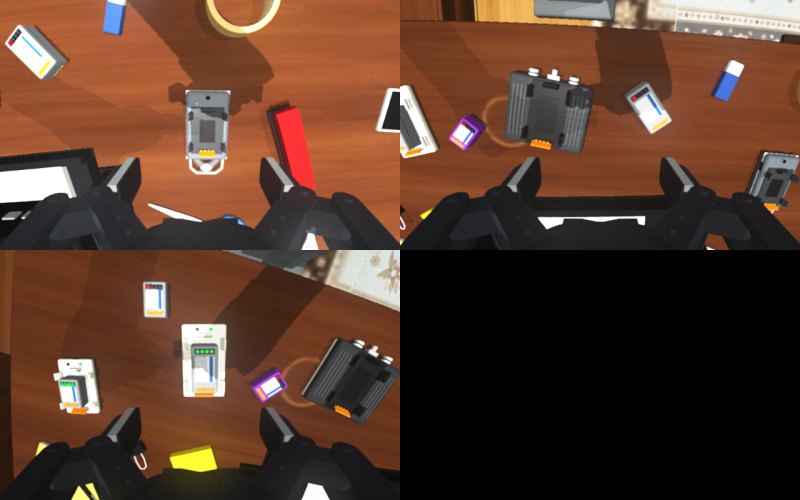

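```bash
cat > mont.py <<'E'
import cv2,numpy as np
def mont(out,rows,s=3):
    R=[]
    for row in rows:
        R.append(np.hstack([cv2.resize(cv2.imread(f'pics/{n}.png')[y:y+h,x:x+w],None,fx=s,fy=s,interpolation=cv2.INTER_CUBIC) for n,x,y,w,h in row]))
    cv2.imwrite(f'pics/{out}.png',np.vstack(R))
E
python3 -c "
from mont import *
mont('m2',[[('chl',282,115,88,120),('rec',289,140,88,120),('mid',200,115,88,120)],[('mid',355,130,88,80),('chl',205,35,88,80),('chl',82,170,88,80)]])"
```

```text
(no output)
```

View pics/m2.png

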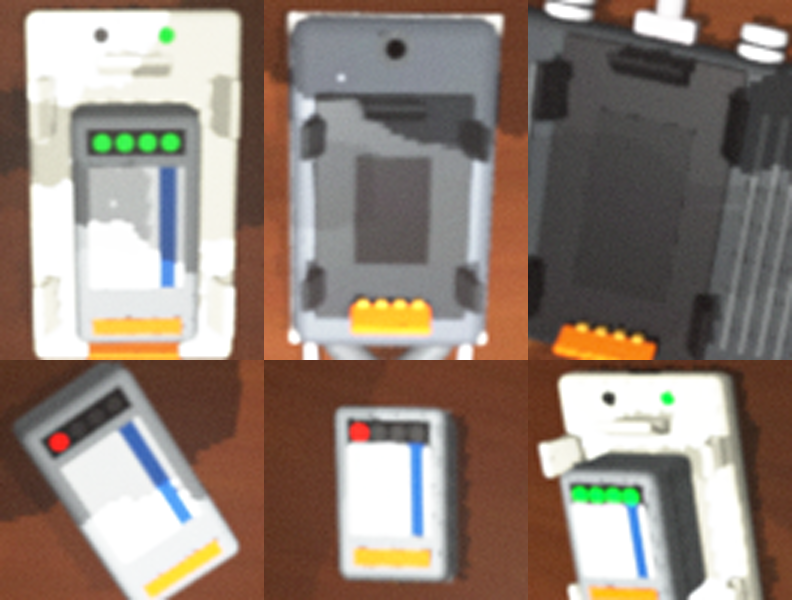

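```bash
python3 -c "
from mont import *
mont('m3',[[('mid',185,120,100,120),('chl',275,120,100,120)]],4)
p=cv2.imread('pics/m3.png'); p[:,:400]=255*(p[:,:400]/255.)**.6; cv2.imwrite('pics/m3.png',p)"
```

```text
(no output)
```

View pics/m3.png

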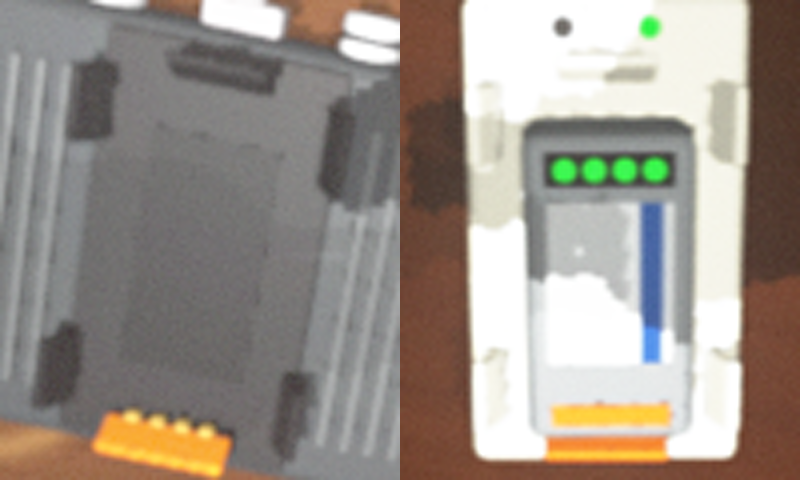

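```bash
cat > m.py <<'E'
from h import *; import pickle
def go(n,im,x,y,s,pts,z):
    c,_=pickle.load(open(f"pics/{im}.pkl","rb")); uv=np.array(pts,float)/s+[x,y]
    if len(pts)==4: m,a,l,w=fit(c,uv,z); print(n,m.round(4),"yaw",round(a,3),l.round(4),w.round(4))
    else: print(n,p2w(c,uv,z).round(4).tolist(), "dir",(lambda d:round(float(np.arctan2(d[1],d[0])),3))(np.diff(p2w(c,uv,z),axis=0)[0]))
E
python3 - <<'E'
from m import *
go("VL guides","mid",185,120,4,[(293,415),(58,363),(95,98),(340,150)],.030)
go("VL axis","mid",185,120,4,[(225,67),(165,440)],.030)
go("chL guides","chl",275,120,4,[(318,388),(93,388),(88,122),(328,122)],.020)
go("lfull top","chl",275,120,4,[(286,432),(132,432),(127,128),(292,126)],.043)
go("lfull axis","chl",275,120,4,[(210,170),(212,415)],.043)
go("chL base","chl",282,115,3,[(232,358),(35,358),(25,12),(240,12)],.013)
go("rec guides","rec",289,140,3,[(201,285),(50,285),(48,137),(210,137)],.030)
go("rec axis","rec",289,140,3,[(129,110),(127,318)],.030)
go("lflat top","mid",355,130,3,[(238,545-360),(140,602-360),(15,430-360),(115,368-360)],.03)
go("sflat top","chl",205,35,3,[(444-264,578-360),(341-264,578-360),(337-264,408-360),(444-264,408-360)],.024)
E
```

```text
VL guides [0.4378 0.0504] yaw -0.171 0.0643 0.0559
VL axis [[0.3935, 0.0576, 0.03], [0.4827, 0.042, 0.03]] dir -0.173
chL guides [ 0.4719 -0.1933] yaw 0.263 0.0646 0.0548
lfull top [ 0.4718 -0.1932] yaw 0.271 0.0692 0.0349
lfull axis [[0.4474, -0.1999, 0.043], [0.501, -0.1844, 0.043]] dir 0.281
chL base [ 0.4688 -0.1944] yaw 0.274 0.1136 0.0659
rec guides [0.5481 0.4452] yaw -0.059 0.0486 0.0487
rec axis [[0.5154, 0.4469, 0.03], [0.5838, 0.4438, 0.03]] dir -0.046
lflat top [0.4184 0.199 ] yaw 0.709 0.0679 0.0343
sflat top [ 0.3995 -0.284 ] yaw 0.224 0.0464 0.0301
```

Run:
```python
from h import *
o=r.get_obs(); print(o["tcp_pos"],o["contact_force"]); plan((.4718,-.1934,.13,3.412),(.4718,-.1934,.088,3.412))
```

```text
[ 0.46943351 -0.19834788  0.24942952] [ 0.42586741 -0.09326674  0.26530192]
(0.4718, -0.1934, 0.13, 3.412) -> [-0.0034  0.0039  0.1194] [ 0.002  0.002 -0.   ] rows>=2.4
(0.4718, -0.1934, 0.088, 3.412) -> [0.    0.    0.042] [0. 0. 0.] rows>=0.8
```

```bash
python3 -m pendant '-.0034 .0039 .119 .002 .002 0;-.0034 .0039 .119 .002 .002 0;-.0034 .0039 .119 .002 .002 0;-.0034 .0039 .119 .002 .002 0;-.0034 .0039 .119 .002 .002 0' .064; python3 cap.py g1; python3 -c "
from h import *
plan((.4718,-.1934,.088,3.412))
from mont import *
mont('m4',[[('g1',200,80,240,220)]],2.5)"
```

```text
clock: 3.65
tcp_pos: [0.4712, -0.1931, 0.1309]
orientation: [0.425, -3.112, -0.001]
contact_force: [-0.2, 0.4, 0.6]
grip_width: 0.0637
gripper_force: 0.0
(0.4718, -0.1934, 0.088, 3.412) -> [-0.0004  0.0003  0.0437] [-0.001  0.001  0.   ] rows>=0.9
```

View pics/m4.png

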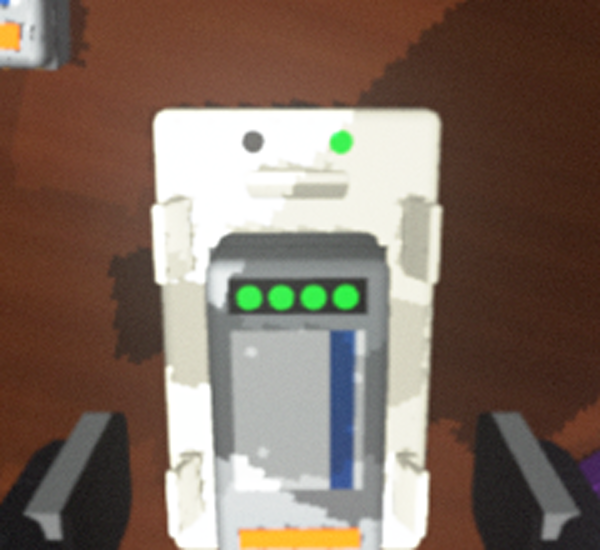

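```bash
python3 -m pendant '0 0 .0435 0 0 0;0 0 .0435 0 0 0;0 0 .0435 0 0 0' ; python3 -m pendant '0 0 0 0 0 0;0 0 0 0 0 0;0 0 0 0 0 0;0 0 0 0 0 0;0 0 0 0 0 0' .02 60; python3 -m pendant '0 0 -.03 0 0 0;0 0 -.06 0 0 0;0 0 -.09 0 0 0;0 0 -.11 0 0 0;0 0 -.11 0 0 0'; python3 -c "
from h import *
plan((.455,-.07,.198,3.2),(.438,.0499,.198,2.970),(.438,.0499,.115,2.97))"
```

```text
clock: 4.0
tcp_pos: [0.4703, -0.195, 0.0882]
orientation: [0.42, -3.113, 0.0]
contact_force: [-0.9, -0.2, 0.4]
grip_width: 0.0642
gripper_force: 0.0
clock: 4.5
tcp_pos: [0.4711, -0.1955, 0.0892]
orientation: [-0.419, 3.111, -0.002]
contact_force: [-1.4, 1.1, 8.5]
grip_width: 0.0373
gripper_force: 60.7
clock: 5.0
tcp_pos: [0.4717, -0.1958, 0.2008]
orientation: [-0.419, 3.108, -0.004]
contact_force: [0.1, -0.4, -0.8]
grip_width: 0.0366
gripper_force: 60.7
(0.455, -0.07, 0.198, 3.2) -> [-0.0172  0.1258  0.0025] [-0.003  0.006  0.209] rows>=2.5
(0.438, 0.0499, 0.198, 2.97) -> [0.01   0.1207 0.    ] [0.   0.   0.23] rows>=2.4
(0.438, 0.0499, 0.115, 2.97) -> [0.    0.    0.083] [0. 0. 0.] rows>=1.7
```

```bash
python3 -m pendant '-.017 .126 .0025 -.003 .006 .209;-.017 .126 .0025 -.003 .006 .209;-.017 .126 .0025 -.003 .006 .209;-.017 .126 .0025 -.003 .006 .209'; python3 -m pendant '.01 .1207 0 0 0 .23;.01 .1207 0 0 0 .23;.01 .1207 0 0 0 .23;.01 .1207 0 0 0 .23';python3 -m pendant '0 0 .05 0 0 0;0 0 .05 0 0 0;0 0 .05 0 0 0;0 0 .05 0 0 0'; python3 cap.py v1; python3 -c "
from h import *
from mont import *
o=r.get_obs();print(o['tcp_pos'])
for _ in range(3): grab_frame('top');print(r.get_obs()['tcp_pos'])
plan((.438,.0499,.097,2.97))
mont('m5',[[('v1',200,80,240,220)]],2.5)"
```

```text
clock: 5.4
tcp_pos: [0.452, -0.0645, 0.1939]
orientation: [0.104, -3.131, -0.006]
contact_force: [-0.6, -0.7, -1.0]
grip_width: 0.037
gripper_force: 60.8
clock: 5.8
tcp_pos: [0.4353, 0.0544, 0.1946]
orientation: [-0.257, -3.123, -0.003]
contact_force: [0.7, -0.4, -2.0]
grip_width: 0.0365
gripper_force: 60.8
clock: 6.2
tcp_pos: [0.4364, 0.05, 0.1462]
orientation: [-0.27, -3.125, -0.002]
contact_force: [0.8, -0.3, -0.6]
grip_width: 0.0372
gripper_force: 60.8
[0.43662523 0.05032219 0.14644086]
[0.43663429 0.05051388 0.14649458]
[0.43651063 0.05067793 0.14637248]
[0.43634204 0.05078344 0.14618099]
(0.438, 0.0499, 0.097, 2.97) -> [-0.002  -0.0007  0.0492] [ 0.002 -0.005  0.   ] rows>=1.0
```

View pics/m5.png

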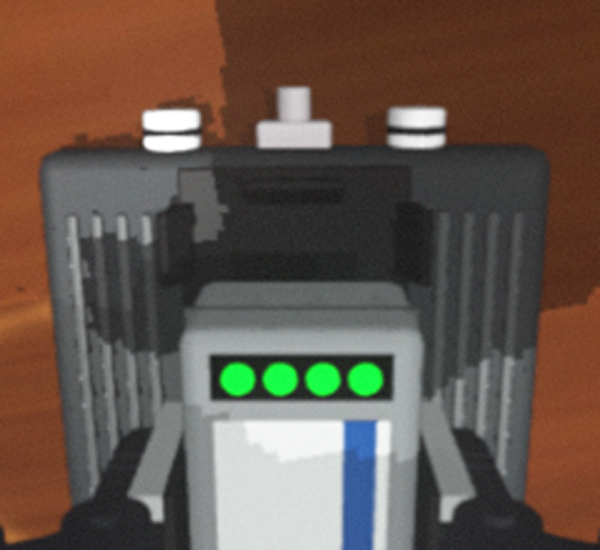

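```bash
python3 -m pendant '-.001 -.0003 .025 .001 -.003 0;-.0015 -.0006 .036 .002 -.005 0;-.0015 -.0006 .042 .002 -.005 0;-.0015 -.0006 .047 .002 -.005 0;-.0015 -.0006 .048 .002 -.005 0'; python3 -m pendant '0 0 0 0 0 0;0 0 0 0 0 0'
```

```text
clock: 6.9
tcp_pos: [0.4366, 0.05, 0.0981]
orientation: [-0.268, -3.127, 0.001]
contact_force: [-10.1, -1.3, 38.3]
grip_width: 0.0372
gripper_force: 65.7
clock: 7.1
tcp_pos: [0.4365, 0.05, 0.0981]
orientation: [-0.268, -3.127, 0.001]
contact_force: [-6.5, -1.1, 18.3]
grip_width: 0.0372
gripper_force: 63.6
```

```bash
python3 -m pendant '0 0 0 0 0 0;0 0 0 0 0 0;0 0 0 0 0 0' .062; python3 -m pendant '0 0 -.03 0 0 0;0 0 -.07 0 0 0;0 0 -.10 0 0 0;0 0 -.10 0 0 0'; python3 cap.py v2; python3 -c "
from h import *
from mont import *
plan((.45,-.12,.22,3.2),(.53,-.30,.22,3.37),(.555,-.382,.2,3.395))
mont('m6',[[('v2',220,80,200,200)]],3)"
```

```text
clock: 7.4
tcp_pos: [0.4368, 0.0501, 0.0969]
orientation: [-0.268, -3.128, 0.002]
contact_force: [0.5, -0.1, 0.1]
grip_width: 0.0617
gripper_force: 0.0
clock: 7.8
tcp_pos: [0.439, 0.0506, 0.2001]
orientation: [0.268, 3.126, 0.002]
contact_force: [0.1, -0.1, -0.1]
grip_width: 0.0621
gripper_force: 0.0
(0.45, -0.12, 0.22, 3.2) -> [-0.0408 -0.1661 -0.0216] [ 0.     0.002 -0.229] rows>=3.4
(0.53, -0.3, 0.22, 3.37) -> [-0.0694 -0.1844  0.    ] [ 0.    0.   -0.17] rows>=3.9
(0.555, -0.382, 0.2, 3.395) -> [-0.0058 -0.0855  0.02  ] [ 0.     0.    -0.025] rows>=1.8
```

View pics/m6.png

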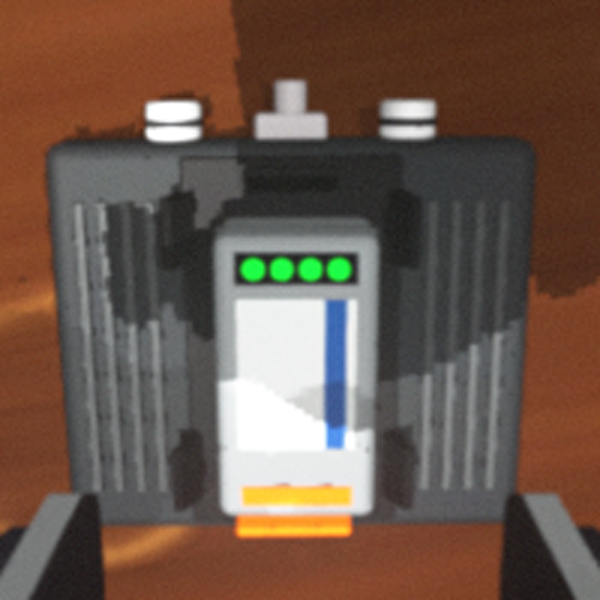

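```bash
python3 -m pendant '-.041 -.166 -.0216 0 .002 -.229;-.041 -.166 -.0216 0 .002 -.229;-.041 -.166 -.0216 0 .002 -.229;-.041 -.166 -.0216 0 .002 -.229;-.041 -.166 -.0216 0 .002 -.229'; python3 -m pendant '-.069 -.184 0 0 0 -.17;-.069 -.184 0 0 0 -.17;-.069 -.184 0 0 0 -.17;-.069 -.184 0 0 0 -.17;-.069 -.184 0 0 0 -.17'; python3 -m pendant '-.006 -.0855 .02 0 0 -.025;-.006 -.0855 .02 0 0 -.025;-.006 -.0855 .02 0 0 -.025;-.006 -.0855 .02 0 0 -.025'; python3 cap.py cs; python3 -c "
from h import *
from mont import *
print(r.get_obs()['tcp_pos'])
mont('m7',[[('cs',260,100,130,140)]],4)"
```

```text
clock: 8.35
tcp_pos: [0.4485, -0.1248, 0.218]
orientation: [0.08, -3.135, 0.005]
contact_force: [-0.2, -0.1, 1.2]
grip_width: 0.062
gripper_force: 0.0
clock: 8.85
tcp_pos: [0.5293, -0.3055, 0.217]
orientation: [0.349, -3.117, 0.007]
contact_force: [-1.3, 0.0, -0.5]
grip_width: 0.0618
gripper_force: 0.0
clock: 9.25
tcp_pos: [0.5533, -0.3811, 0.1961]
orientation: [0.395, -3.109, -0.003]
contact_force: [0.4, 0.9, -0.4]
grip_width: 0.0616
gripper_force: 0.0
[ 0.55369456 -0.38011201  0.19675777]
```

View pics/m7.png

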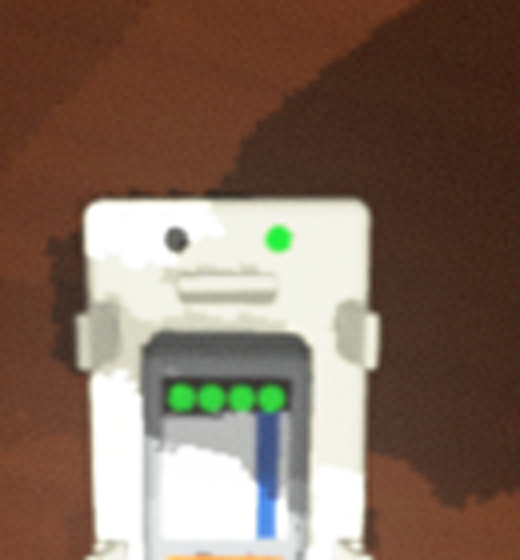

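Run:
```python
from m import *
go("base axis","cs",260,100,4,[(227.5,210),(228.5,540)],.013)
go("axis pack","cs",260,100,4,[(227,398),(226.5,556)],.037)
c,_=pickle.load(open("pics/cs.pkl","rb")); f=lambda u,v,z:p2w(c,[(260+u/4-.4,100+v/4-.4)],z)[0,:2]
d=np.array([np.cos(.253),np.sin(.253)])
print("from guides",f(227,333,.02)+d*.0243,"from lights",f(227,398,.037)+d*.017,"stripe edge",f(226.5,556,.037)-d*.0158, "back top edge", f(227,360,.037)+d*.024)
p=cv2.imread("pics/cs.png"); print(w2p(c,np.r_[f(227,333,.02)+d*.0486,.02]))
```

```text
base axis [[0.5198, -0.392, 0.013], [0.5864, -0.3749, 0.013]] dir 0.251
axis pack [[0.5497, -0.3843, 0.037], [0.58, -0.3768, 0.037]] dir 0.245
from guides [ 0.56524575 -0.38074722] from lights [ 0.56598247 -0.38043222] stripe edge [ 0.56441859 -0.38109764] back top edge [ 0.56582072 -0.38043709]
[[316.65224603 240.97404506]]
```

Run:
```python
from h import *
plan((.5654,-.3807,.125,3.392),(.5654,-.3807,.088,3.392))
```

```text
(0.5654, -0.3807, 0.125, 3.392) -> [-0.0116 -0.0037  0.0717] [ 0.003 -0.006  0.004] rows>=1.5
(0.5654, -0.3807, 0.088, 3.392) -> [0.    0.    0.037] [0. 0. 0.] rows>=0.7
```

```bash
python3 -m pendant '-.0116 -.0037 .0717 .003 -.006 .004;-.0116 -.0037 .0717 .003 -.006 .004;-.0116 -.0037 .0717 .003 -.006 .004;-.0116 -.0037 .0717 .003 -.006 .004' .06; python3 -m pendant '0 0 .02 0 0 0;0 0 .037 0 0 0;0 0 .037 0 0 0'; python3 -m pendant '0 0 0 0 0 0;0 0 0 0 0 0;0 0 0 0 0 0;0 0 0 0 0 0;0 0 0 0 0 0' .015 60; python3 -c "
from h import *
print(r.get_obs()['tcp_pos'])
plan((.565,-.381,.2,3.392),(.47,-.17,.2,3.2),(.445,.06,.2,3.1),(.46,.28,.2,3.09),(.548,.445,.2,3.09),(.548,.445,.14,3.09))"
```

```text
clock: 9.7
tcp_pos: [0.5659, -0.3813, 0.127]
orientation: [-0.393, 3.116, -0.003]
contact_force: [-1.0, 0.0, 0.6]
grip_width: 0.0602
gripper_force: 0.0
clock: 10.0
tcp_pos: [0.5648, -0.3818, 0.0885]
orientation: [0.391, -3.117, 0.001]
contact_force: [-0.3, -0.5, -0.8]
grip_width: 0.06
gripper_force: 0.0
clock: 10.5
tcp_pos: [0.5663, -0.3834, 0.0911]
orientation: [-0.39, 3.114, -0.007]
contact_force: [-1.5, 0.6, 5.5]
grip_width: 0.0307
gripper_force: 61.4
[ 0.56632673 -0.38342842  0.09105801]
(0.565, -0.381, 0.2, 3.392) -> [ 0.0004  0.0022 -0.109 ] [-0.005  0.003 -0.001] rows>=2.2
(0.47, -0.17, 0.2, 3.2) -> [0.0398 0.228  0.    ] [0.    0.    0.192] rows>=4.6
(0.445, 0.06, 0.2, 3.1) -> [0.0115 0.2311 0.    ] [0.  0.  0.1] rows>=4.6
(0.46, 0.28, 0.2, 3.09) -> [-0.0058  0.2204  0.    ] [0.   0.   0.01] rows>=4.4
(0.548, 0.445, 0.2, 3.09) -> [-0.0794  0.1693  0.    ] [0. 0. 0.] rows>=3.7
(0.548, 0.445, 0.14, 3.09) -> [0.   0.   0.06] [0. 0. 0.] rows>=1.2
```

```bash
python3 -m pendant '0 0 -.02 0 0 0;0 0 -.06 0 0 0;0 0 -.109 0 0 0;0 .002 -.109 0 0 0;0 .002 -.109 0 0 0'; python3 -m pendant '.04 .228 0 0 0 .192;.04 .228 0 0 0 .192;.04 .228 0 0 0 .192;.04 .228 0 0 0 .192;.04 .228 0 0 0 .192'; python3 -m pendant '.0115 .231 0 0 0 .1;.0115 .231 0 0 0 .1;.0115 .231 0 0 0 .1;.0115 .231 0 0 0 .1;.0115 .231 0 0 0 .1'; python3 -m pendant '-.006 .22 0 0 0 .01;-.006 .22 0 0 0 .01;-.006 .22 0 0 0 .01;-.006 .22 0 0 0 .01;-.006 .22 0 0 0 .01'; python3 -c "
from h import *
plan((.548,.445,.18,3.09),(.548,.445,.14,3.09))"
```

```text
clock: 11.0
tcp_pos: [0.5655, -0.3807, 0.2002]
orientation: [-0.39, 3.113, -0.007]
contact_force: [-0.4, -0.1, -0.8]
grip_width: 0.0307
gripper_force: 60.7
clock: 11.5
tcp_pos: [0.4671, -0.1657, 0.1961]
orientation: [0.094, -3.137, 0.001]
contact_force: [0.2, -0.7, -0.3]
grip_width: 0.0307
gripper_force: 60.6
clock: 12.0
tcp_pos: [0.4434, 0.064, 0.196]
orientation: [-0.061, -3.14, 0.004]
contact_force: [1.1, -0.3, -0.4]
grip_width: 0.0306
gripper_force: 60.6
clock: 12.5
tcp_pos: [0.4591, 0.2855, 0.1953]
orientation: [0.073, 3.14, -0.003]
contact_force: [-0.6, 0.5, 0.3]
grip_width: 0.0309
gripper_force: 60.6
(0.548, 0.445, 0.18, 3.09) -> [-0.0814  0.1634  0.015 ] [-0.002  0.     0.005] rows>=3.7
(0.548, 0.445, 0.14, 3.09) -> [0.   0.   0.04] [0. 0. 0.] rows>=0.8
```

```bash
python3 -m pendant '-.0814 .1634 .015 -.002 0 .005;-.0814 .1634 .015 -.002 0 .005;-.0814 .1634 .015 -.002 0 .005;-.0814 .1634 .015 -.002 0 .005;-.0814 .1634 .015 -.002 0 .005'; python3 -m pendant '0 0 .04 0 0 0;0 0 .04 0 0 0;0 0 .04 0 0 0'; python3 cap.py r1; python3 -c "
from h import *
from mont import *
print(r.get_obs()['tcp_pos'])
plan((.548,.445,.1,3.09))
mont('m8',[[('r1',230,80,180,190)]],3)"
```

```text
clock: 13.0
tcp_pos: [0.5503, 0.4428, 0.1786]
orientation: [0.085, 3.14, -0.001]
contact_force: [-0.1, 0.0, -0.9]
grip_width: 0.0305
gripper_force: 60.6
clock: 13.3
tcp_pos: [0.5499, 0.437, 0.14]
orientation: [-0.092, -3.139, 0.006]
contact_force: [-0.0, 0.0, -0.8]
grip_width: 0.0308
gripper_force: 60.6
[0.55069547 0.43780698 0.14160488]
(0.548, 0.445, 0.1, 3.09) -> [0.0032 0.0071 0.0416] [-0.002  0.001 -0.007] rows>=0.8
```

View pics/m8.png

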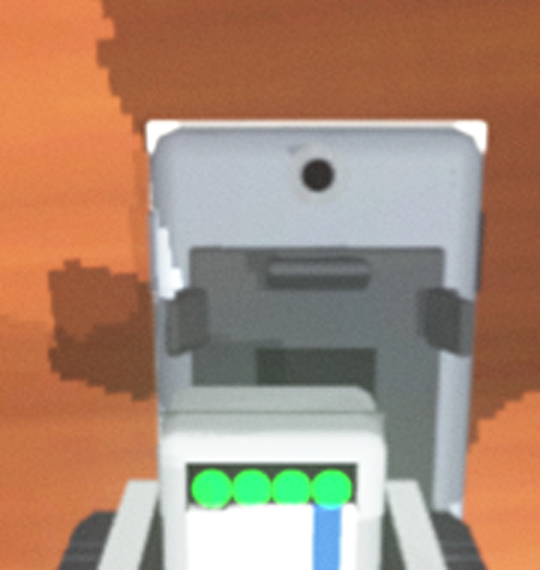

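```bash
python3 - <<'E'
from m import *
c,_=pickle.load(open("pics/r1.pkl","rb")); f=lambda u,v,z:p2w(c,[(230+u/3-.33,80+v/3-.33)],z)[0,:2]
d=np.array([np.cos(-.05),np.sin(-.05)])
print("seat",f(315.5,320,.03)+d*.0243, f(318,272,.03), "axis", f(318,175,.022),f(316,247,.022))
w=f(186,320,.03)-f(445,320,.03); print("yaw from guides",np.arctan2(-w[0],w[1])+0, w)
print("pack mid", f(273,488,.086), r.get_obs()["tcp_pos"])
plan((.548,.445,.1,3.09))
E
python3 -m pendant '0 0 0 0 0 0;0 0 0 0 0 0'
```

```text
seat [0.54871255 0.44501695] [0.51526748 0.44713543] axis [0.49827228 0.4482696 ] [0.51201063 0.44723058]
yaw from guides 3.082787742597408 [-0.00287201 -0.04878336]
pack mid [0.53318602 0.43786463] [0.55069547 0.43780698 0.14160488]
(0.548, 0.445, 0.1, 3.09) -> [0.0032 0.0071 0.0416] [-0.002  0.001 -0.007] rows>=0.8
clock: 13.55
tcp_pos: [0.5513, 0.439, 0.1431]
orientation: [0.091, 3.137, 0.002]
contact_force: [0.5, -0.3, -0.4]
grip_width: 0.0303
gripper_force: 60.6
```

```bash
python3 -m pendant '.003 .0065 .015 0 0 0;.003 .0065 .015 0 0 0;.003 .0065 .015 0 0 0'; python3 -c "
from h import *
for _ in range(3): grab_frame('top');print(r.get_obs()['tcp_pos'])
plan((.5485,.445,.1,3.085))"
```

```text
clock: 13.85
tcp_pos: [0.5472, 0.4458, 0.1255]
orientation: [0.089, 3.14, -0.002]
contact_force: [-0.2, -0.3, -0.1]
grip_width: 0.0307
gripper_force: 60.6
[0.54776193 0.44557167 0.1260045 ]
[0.5480765  0.4454509  0.12628264]
[0.54829895 0.44540943 0.12651675]
(0.5485, 0.445, 0.1, 3.085) -> [-0.0002 -0.0004  0.0265] [-0.001  0.002 -0.001] rows>=0.5
```

```bash
python3 -m pendant '0 0 .012 0 0 0;0 0 .018 0 0 0;0 0 .023 0 0 0;0 0 .026 0 0 0;0 0 .026 0 0 0'; python3 -m pendant '0 0 0 0 0 0;0 0 0 0 0 0'
```

```text
clock: 14.5
tcp_pos: [0.5482, 0.4454, 0.1003]
orientation: [0.091, 3.138, -0.001]
contact_force: [-0.4, -0.6, -1.0]
grip_width: 0.0308
gripper_force: 60.6
clock: 14.7
tcp_pos: [0.5482, 0.4455, 0.1003]
orientation: [0.091, 3.138, -0.001]
contact_force: [0.1, -0.7, -1.0]
grip_width: 0.0307
gripper_force: 60.6
```

```bash
python3 -m pendant '0 0 .001 0 0 0;0 0 .002 0 0 0;0 0 .003 0 0 0;0 0 .003 0 0 0'; python3 -m pendant '0 0 0 0 0 0;0 0 0 0 0 0'
```

```text
clock: 15.1
tcp_pos: [0.5487, 0.4458, 0.1001]
orientation: [0.091, 3.137, 0.001]
contact_force: [-4.9, -3.2, 15.5]
grip_width: 0.0303
gripper_force: 62.6
clock: 15.3
tcp_pos: [0.5487, 0.4458, 0.1001]
orientation: [0.091, 3.137, 0.001]
contact_force: [-4.6, -3.8, 16.0]
grip_width: 0.0308
gripper_force: 62.6
```

```bash
python3 -m pendant '0 0 0 0 0 0;0 0 0 0 0 0;0 0 0 0 0 0' .06; python3 -m pendant '0 0 -.03 0 0 0;0 0 -.07 0 0 0;0 0 -.12 0 0 0;0 0 -.14 0 0 0;0 0 -.14 0 0 0'; python3 cap.py r2
python3 - <<'E'
from m import *
c,d=pickle.load(open("pics/r2.pkl","rb"))
def top(x,y,z):
    u,v=w2p(c,[x,y,z])[0]; K=c["camera_matrix"]; D=np.median(d[int(v)-2:int(v)+3,int(u)-2:int(u)+3])
    s=np.array([(u-K[0,2])/K[0,0],(v-K[1,2])/K[1,1]]); s/=1-.0515*(s@s); return (u.round(),v.round(),(c["R"].T@(np.r_[s,1]*D-c["t"])).round(4))
for dx in(-.015,0,.015):
  for dy in (-.01,.01): print(top(.5485+dx,.445+dy-.05*dx,.046))
print("body",top(.4985,.448,.022),r.get_obs()['tcp_pos'])
print(w2p(c,[.5485,.445,.046]))
plan((.45,.27,.22,3.5),(.4184,.199,.2,3.85))
E
```

```text
clock: 15.6
tcp_pos: [0.5481, 0.4454, 0.0972]
orientation: [0.091, 3.138, -0.001]
contact_force: [-0.4, 0.4, 0.6]
grip_width: 0.0599
gripper_force: 0.0
clock: 16.1
tcp_pos: [0.5496, 0.4466, 0.2418]
orientation: [0.091, 3.133, 0.007]
contact_force: [0.3, -0.0, -0.2]
grip_width: 0.06
gripper_force: 0.0
(np.float64(305.0), np.float64(171.0), array([0.5336, 0.4357, 0.0456]))
(np.float64(329.0), np.float64(169.0), array([0.5334, 0.4557, 0.0464]))
(np.float64(305.0), np.float64(188.0), array([0.5486, 0.435 , 0.0455]))
(np.float64(329.0), np.float64(187.0), array([0.5485, 0.455 , 0.046 ]))
(np.float64(306.0), np.float64(205.0), array([0.5638, 0.4342, 0.045 ]))
(np.float64(329.0), np.float64(204.0), array([0.5637, 0.4543, 0.0452]))
body (np.float64(317.0), np.float64(125.0), array([0.4987, 0.448 , 0.0198])) [0.54847799 0.44597378 0.23900619]
[[317.35272985 187.67831535]]
(0.45, 0.27, 0.22, 3.5) -> [ 0.0882 -0.1814  0.0183] [ 0.001  0.004 -0.416] rows>=4.1
(0.4184, 0.199, 0.2, 3.85) -> [ 0.0545 -0.0554  0.02  ] [ 0.    0.   -0.35] rows>=2.3
```

```bash
python3 -m pendant '.088 -.181 .018 .001 .004 -.416;.088 -.181 .018 .001 .004 -.416;.088 -.181 .018 .001 .004 -.416;.088 -.181 .018 .001 .004 -.416;.088 -.181 .018 .001 .004 -.416' .064; python3 -m pendant '.0545 -.0554 .02 0 0 -.35;.0545 -.0554 .02 0 0 -.35;.0545 -.0554 .02 0 0 -.35;.0545 -.0554 .02 0 0 -.35;.0545 -.0554 .02 0 0 -.35'
cat > seg.py <<'E'
import sys; from m import *
def seg(n,x,y,zlo,zhi,rad=.06):
    c,d=pickle.load(open(f"pics/{n}.pkl","rb")); K=c["camera_matrix"]
    v,u=np.mgrid[:400,:640]; s=cv2.undistortPoints(np.stack([u,v],-1).reshape(-1,1,2).astype(np.float32),K,np.array([c["k1"],0,0,0.]))[:,0]
    X=(np.c_[s,np.ones(len(s))]*d.reshape(-1,1)-c["t"])@c["R"]
    m=(X[:,2]>zlo)&(X[:,2]<zhi)&(np.hypot(X[:,0]-x,X[:,1]-y)<rad)&(d.ravel()>0)
    print("n",m.sum(),"rect(mm,deg)",cv2.minAreaRect((X[m,:2]*1000).astype(np.float32)),"z",np.median(X[m,2]),"mean",X[m].mean(0))
E
python3 cap.py lf
python3 - <<'E'
from seg import *
seg("lf",.4184,.199,.025,.036)
seg("lf",.4184,.199,.022,.036)
plan((.4184,.199,.12,3.85),(.4184,.199,.077,3.85))
E
```

```text
clock: 16.65
tcp_pos: [0.4448, 0.2619, 0.2158]
orientation: [0.549, -3.08, 0.013]
contact_force: [0.5, 0.1, -0.7]
grip_width: 0.0638
gripper_force: 0.0
clock: 17.15
tcp_pos: [0.418, 0.1994, 0.199]
orientation: [1.087, -2.944, 0.002]
contact_force: [0.7, -0.2, -0.5]
grip_width: 0.0639
gripper_force: 0.0
n 4234 rect(mm,deg) ((419.7390441894531, 200.748779296875), (69.45690155029297, 37.847412109375), 39.084068298339844) z 0.02924800298509494 mean [0.41833894 0.19935438 0.0291748 ]
n 4265 rect(mm,deg) ((419.66900634765625, 200.69183349609375), (69.63748168945312, 37.847412109375), 39.08407211303711) z 0.029243878877930115 mean [0.41816414 0.19921467 0.02913202]
(0.4184, 0.199, 0.12, 3.85) -> [ 0.     -0.0006  0.0792] [-0.    -0.003 -0.001] rows>=1.6
(0.4184, 0.199, 0.077, 3.85) -> [0.    0.    0.043] [0. 0. 0.] rows>=0.9
```

```bash
python3 -c "
from h import *
plan((.4193,.2003,.12,3.828),(.4193,.2003,.077,3.828))"
```

```text
(0.4193, 0.2003, 0.12, 3.828) -> [-0.0015 -0.0002  0.0792] [-0.    -0.003  0.021] rows>=1.6
(0.4193, 0.2003, 0.077, 3.828) -> [0.    0.    0.043] [0. 0. 0.] rows>=0.9
```

```bash
python3 -m pendant '-.0015 0 .079 0 -.003 .021;-.0015 0 .079 0 -.003 .021;-.0015 0 .079 0 -.003 .021;-.0015 0 .079 0 -.003 .021' ; python3 -m pendant '0 0 .02 0 0 0;0 0 .043 0 0 0;0 0 .043 0 0 0'; python3 -m pendant '0 0 0 0 0 0;0 0 0 0 0 0;0 0 0 0 0 0;0 0 0 0 0 0;0 0 0 0 0 0' .02 60; python3 -m pendant '0 0 -.02 0 0 0;0 0 -.06 0 0 0;0 0 -.12 0 0 0;0 0 -.12 0 0 0'; python3 -c "
from h import *
plan((.44,.03,.2,3.6),(.46,-.12,.2,3.41),(.4718,-.1934,.14,3.411))"
```

```text
clock: 17.6
tcp_pos: [0.4191, 0.2002, 0.1206]
orientation: [1.058, -2.957, 0.001]
contact_force: [-0.7, -0.1, -0.9]
grip_width: 0.0641
gripper_force: 0.0
clock: 17.9
tcp_pos: [0.4189, 0.1999, 0.0774]
orientation: [1.058, -2.957, 0.001]
contact_force: [0.1, -0.0, 0.2]
grip_width: 0.0639
gripper_force: 0.0
clock: 18.4
tcp_pos: [0.42, 0.2003, 0.0794]
orientation: [-1.057, 2.955, 0.0]
contact_force: [-0.3, -0.3, 4.7]
grip_width: 0.0368
gripper_force: 60.4
clock: 18.8
tcp_pos: [0.4213, 0.2009, 0.2034]
orientation: [-1.054, 2.949, 0.003]
contact_force: [0.6, 0.2, -2.0]
grip_width: 0.0366
gripper_force: 60.7
(0.44, 0.03, 0.2, 3.6) -> [ 0.0939 -0.144   0.0027] [-0.     0.01   0.228] rows>=3.4
(0.46, -0.12, 0.2, 3.41) -> [ 0.0484 -0.1434  0.    ] [0.   0.   0.19] rows>=3.0
(0.4718, -0.1934, 0.14, 3.411) -> [ 0.0081 -0.0739  0.06  ] [ 0.     0.    -0.001] rows>=1.9
```

```bash
python3 -m pendant '.094 -.144 .003 0 .01 .228;.094 -.144 .003 0 .01 .228;.094 -.144 .003 0 .01 .228;.094 -.144 .003 0 .01 .228;.094 -.144 .003 0 .01 .228' ; python3 -m pendant '.0484 -.1434 0 0 0 .19;.0484 -.1434 0 0 0 .19;.0484 -.1434 0 0 0 .19;.0484 -.1434 0 0 0 .19'; python3 -m pendant '.008 -.074 .06 0 0 0;.008 -.074 .06 0 0 0;.008 -.074 .06 0 0 0;.008 -.074 .06 0 0 0;.008 -.074 .06 0 0 0'; python3 cap.py c1;python3 -c "
from seg import *
seg('c1',.42,-.207,.01,.02,.04)
for _ in range(2): grab_frame('top');print(r.get_obs()['tcp_pos'])
plan((.4718,-.1937,.115,3.411),(.4718,-.1937,.0915,3.411))"
```

```text
clock: 19.3
tcp_pos: [0.4374, 0.025, 0.1952]
orientation: [0.703, -3.053, 0.007]
contact_force: [0.3, 0.3, -1.4]
grip_width: 0.037
gripper_force: 60.7
clock: 19.7
tcp_pos: [0.4582, -0.1272, 0.1963]
orientation: [0.407, -3.109, 0.012]
contact_force: [-1.0, -0.3, -2.0]
grip_width: 0.0369
gripper_force: 60.9
clock: 20.2
tcp_pos: [0.4699, -0.1933, 0.1362]
orientation: [0.424, -3.105, 0.006]
contact_force: [0.1, -0.3, -1.9]
grip_width: 0.0366
gripper_force: 61.0
n 5680 rect(mm,deg) ((431.4928894042969, -205.013671875), (37.98065185546875, 65.74234008789062), 16.389860153198242) z 0.012178076375831175 mean [ 0.42981394 -0.20562348  0.01249493]
[ 0.47004232 -0.19340839  0.13651165]
[ 0.47000095 -0.19358708  0.13652039]
(0.4718, -0.1937, 0.115, 3.411) -> [-0.0019 -0.0005  0.0215] [-0.003 -0.007  0.002] rows>=0.4
(0.4718, -0.1937, 0.0915, 3.411) -> [0.     0.     0.0235] [0. 0. 0.] rows>=0.5
```

```bash
python3 -m pendant '-.0019 -.0005 .02 -.003 -.007 -.004;-.0019 -.0005 .03 -.003 -.007 -.004;-.0019 -.0005 .038 -.003 -.007 -.004;-.0019 -.0005 .044 -.003 -.007 -.004;-.0019 -.0005 .045 -.003 -.007 -.004'; python3 -m pendant '0 0 0 0 0 0;0 0 0 0 0 0'
```

```text
clock: 20.85
tcp_pos: [0.4709, -0.195, 0.092]
orientation: [0.427, -3.11, -0.001]
contact_force: [-9.2, 5.8, 32.7]
grip_width: 0.037
gripper_force: 65.9
clock: 21.05
tcp_pos: [0.4709, -0.195, 0.0921]
orientation: [0.427, -3.111, -0.001]
contact_force: [-5.7, 2.6, 18.1]
grip_width: 0.037
gripper_force: 64.1
```

Down on the seat. Release, back off and check by depth.

```bash
python3 -m pendant '0 0 0 0 0 0;0 0 0 0 0 0;0 0 0 0 0 0' .062; python3 -m pendant '0 0 -.03 0 0 0;0 0 -.07 0 0 0;0 0 -.12 0 0 0;0 0 -.14 0 0 0;0 0 -.14 0 0 0'; python3 cap.py c2; python3 -c "
from seg import *
seg('c2',.4718,-.1934,.036,.05)
seg('c2',.3995,-.284,.018,.03,.035)
plan((.405,-.284,.2,3.37))"
```

```text
clock: 21.35
tcp_pos: [0.4711, -0.1953, 0.0907]
orientation: [0.428, -3.111, 0.001]
contact_force: [-0.8, -0.2, 0.1]
grip_width: 0.0624
gripper_force: 0.0
clock: 21.85
tcp_pos: [0.4729, -0.1958, 0.2338]
orientation: [-0.427, 3.108, -0.004]
contact_force: [1.0, -1.0, 0.4]
grip_width: 0.062
gripper_force: 0.0
n 3702 rect(mm,deg) ((470.76654052734375, -195.03292846679688), (69.38420104980469, 38.1187629699707), 15.424598693847656) z 0.04226174655107183 mean [ 0.46890307 -0.19550784  0.04214475]
n 2412 rect(mm,deg) ((399.276123046875, -285.078369140625), (48.615604400634766, 32.666316986083984), 12.872454643249512) z 0.0232461419034551 mean [ 0.39890716 -0.2843266   0.02310969]
(0.405, -0.284, 0.2, 3.37) -> [ 0.0884 -0.0673  0.0319] [-0.002  0.001  0.045] rows>=2.3
```

```bash
python3 -m pendant '.0938 -.0673 .03 -.002 .001 .049;.0938 -.0673 .03 -.002 .001 .049;.0938 -.0673 .03 -.002 .001 .049;.0938 -.0673 .03 -.002 .001 .049;.0938 -.0673 .03 -.002 .001 .049' .06; python3 cap.py s1; python3 -c "
from seg import *
seg('s1',.3993,-.285,.018,.03,.04)
plan((.3993,-.2848,.115,3.366),(.3993,-.2848,.077,3.366))"
```

```text
clock: 22.4
tcp_pos: [0.3986, -0.2848, 0.1998]
orientation: [0.35, -3.117, -0.004]
contact_force: [-0.3, -0.6, 0.2]
grip_width: 0.06
gripper_force: 0.0
n 2352 rect(mm,deg) ((399.3935241699219, -285.22857666015625), (48.246891021728516, 31.75555419921875), 13.666461944580078) z 0.023255463649459726 mean [ 0.39793532 -0.28538123  0.02314032]
(0.3993, -0.2848, 0.115, 3.366) -> [-0.0001 -0.0007  0.0851] [ 0.003 -0.004  0.001] rows>=1.7
(0.3993, -0.2848, 0.077, 3.366) -> [0.    0.    0.038] [0. 0. 0.] rows>=0.8
```

```bash
python3 -m pendant '0 -.0007 .085 .003 -.004 .005;0 -.0007 .085 .003 -.004 .005;0 -.0007 .085 .003 -.004 .005;0 -.0007 .085 .003 -.004 .005' ; python3 -m pendant '0 0 .02 0 0 0;0 0 .038 0 0 0;0 0 .038 0 0 0'; python3 -m pendant '0 0 0 0 0 0;0 0 0 0 0 0;0 0 0 0 0 0;0 0 0 0 0 0;0 0 0 0 0 0' .015 60; python3 -m pendant '0 0 -.02 0 0 0;0 0 -.06 0 0 0;0 0 -.12 0 0 0;0 0 -.12 0 0 0'; python3 -c "
from h import *
plan((.5654,-.3807,.19,3.39),(.5654,-.3807,.14,3.39))"
```

```text
clock: 22.85
tcp_pos: [0.3995, -0.2852, 0.116]
orientation: [-0.346, 3.122, -0.001]
contact_force: [0.5, 0.1, 0.8]
grip_width: 0.06
gripper_force: 0.0
clock: 23.15
tcp_pos: [0.3996, -0.2856, 0.0784]
orientation: [-0.345, 3.121, -0.002]
contact_force: [-0.7, 0.7, 0.1]
grip_width: 0.0598
gripper_force: 0.0
clock: 23.65
tcp_pos: [0.3999, -0.2864, 0.0797]
orientation: [-0.343, 3.119, -0.004]
contact_force: [0.3, 1.3, 8.3]
grip_width: 0.0312
gripper_force: 59.4
clock: 24.05
tcp_pos: [0.4007, -0.2875, 0.2033]
orientation: [-0.341, 3.114, -0.009]
contact_force: [0.2, -0.3, -0.8]
grip_width: 0.0308
gripper_force: 60.1
(0.5654, -0.3807, 0.19, 3.39) -> [-0.1405 -0.1266  0.0154] [-0.007  0.008 -0.03 ] rows>=3.8
(0.5654, -0.3807, 0.14, 3.39) -> [0.   0.   0.05] [0. 0. 0.] rows>=1.0
```

```bash
python3 -m pendant '-.1405 -.1266 .015 -.007 .008 -.03;-.1405 -.1266 .015 -.007 .008 -.03;-.1405 -.1266 .015 -.007 .008 -.03;-.1405 -.1266 .015 -.007 .008 -.03;-.1405 -.1266 .015 -.007 .008 -.03'; python3 -m pendant '0 0 .05 0 0 0;0 0 .05 0 0 0;0 0 .05 0 0 0;0 0 .05 0 0 0'; python3 cap.py t1; python3 -c "
from seg import *
seg('t1',.53,-.39,.008,.018,.035)
for _ in range(2): grab_frame('top');print(r.get_obs()['tcp_pos'])
plan((.5654,-.3807,.092,3.392))
from mont import *
mont('m9',[[('t1',230,80,180,190)]],3)"
```

```text
clock: 24.55
tcp_pos: [0.5677, -0.3801, 0.1828]
orientation: [0.393, -3.112, -0.003]
contact_force: [0.1, -0.1, -0.4]
grip_width: 0.0307
gripper_force: 60.0
clock: 24.95
tcp_pos: [0.5634, -0.3792, 0.1354]
orientation: [0.389, -3.112, -0.005]
contact_force: [-0.1, -0.1, 0.8]
grip_width: 0.0307
gripper_force: 60.0
n 4954 rect(mm,deg) ((537.2954711914062, -387.3607177734375), (41.060951232910156, 56.29389572143555), 16.176090240478516) z 0.01212365744991957 mean [ 0.53494554 -0.38855532  0.01216699]
[ 0.5637363  -0.37931444  0.13562043]
[ 0.56365723 -0.37919904  0.13535842]
(0.5654, -0.3807, 0.092, 3.392) -> [-0.0015 -0.002   0.0433] [ 0.003 -0.005 -0.001] rows>=0.9
```

View pics/m9.png

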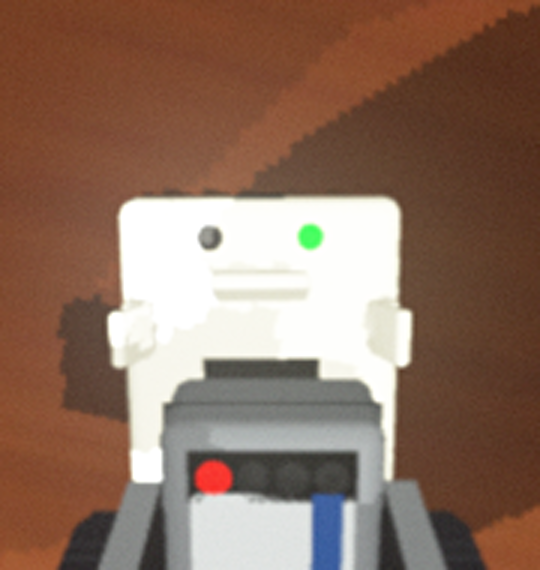

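```bash
python3 -m pendant '-.0015 -.002 .015 .003 -.005 0;-.0015 -.002 .028 .003 -.005 0;-.0015 -.002 .036 .003 -.005 0;-.0015 -.002 .042 .003 -.005 0;-.0015 -.002 .0435 .003 -.005 0'; python3 -m pendant '0 0 0 0 0 0;0 0 0 0 0 0'
```

```text
clock: 25.6
tcp_pos: [0.5643, -0.3802, 0.0927]
orientation: [0.389, -3.115, -0.007]
contact_force: [-11.4, 9.8, 38.9]
grip_width: 0.031
gripper_force: 65.0
clock: 25.8
tcp_pos: [0.5646, -0.3805, 0.0928]
orientation: [0.389, -3.116, -0.005]
contact_force: [-7.8, 7.1, 26.9]
grip_width: 0.0308
gripper_force: 63.5
```

```bash
python3 -m pendant '0 0 0 0 0 0;0 0 0 0 0 0;0 0 0 0 0 0' .06; python3 -m pendant '0 0 -.03 0 0 0;0 0 -.07 0 0 0;0 0 -.12 0 0 0;0 0 -.14 0 0 0;0 0 -.14 0 0 0'; python3 cap.py t2; python3 -c "
from seg import *
seg('t2',.5654,-.3807,.031,.045)
p,d=grab_frame('top'); cv2.imwrite('pics/tf.png',p)
cv2.imwrite('pics/m10.png',cv2.resize(p[130:280,130:500],None,fx=2.1,fy=2.1,interpolation=cv2.INTER_CUBIC))"
```

```text
clock: 26.1
tcp_pos: [0.5644, -0.3799, 0.089]
orientation: [0.39, -3.114, -0.004]
contact_force: [0.6, -0.4, 0.4]
grip_width: 0.06
gripper_force: 0.0
clock: 26.6
tcp_pos: [0.5664, -0.3817, 0.2334]
orientation: [-0.39, 3.114, -0.003]
contact_force: [0.3, -0.7, -0.4]
grip_width: 0.06
gripper_force: 0.0
n 2045 rect(mm,deg) ((563.260986328125, -380.6380615234375), (46.977577209472656, 31.993940353393555), 14.263909339904785) z 0.036244504505721684 mean [ 0.56225866 -0.38089933  0.03613224]
```

View pics/m10.png

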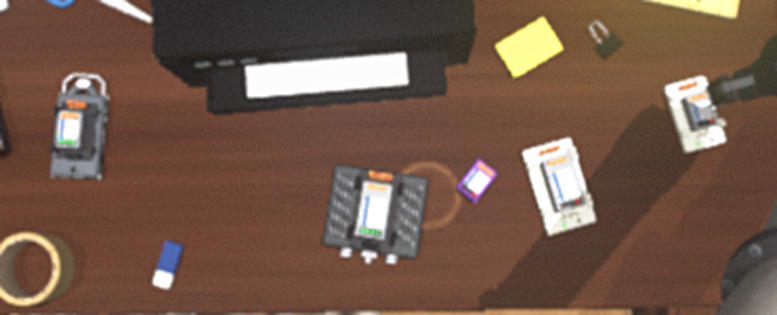

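```bash
python3 -c "
from seg import *
seg('v2',.438,.05,.044,.06)
seg('r2',.5485,.445,.040,.06,.035)"
```

```text
n 5045 rect(mm,deg) ((438.9035339355469, 49.51641082763672), (38.18473815917969, 69.68498992919922), 80.1053695678711) z 0.05130404343820569 mean [0.43655396 0.04991869 0.05118261]
n 2056 rect(mm,deg) ((548.55517578125, 445.9893493652344), (32.0164909362793, 47.07733917236328), 86.4972915649414) z 0.045273918805033224 mean [0.54749828 0.44605055 0.04513964]
```

All four tops sit at their seated heights to within 1 mm of depth bias (52, 46, 43 and 37 mm).

```bash
python3 -c "
from bench import r
print(r.hand_in())"
```

```text
the job is handed in; nothing more can be done
None
```

I handed the job in after about 27 s of robot time: both full packs are seated in the video light and the sound recorder, both flat packs are in the matching chargers, and the eraser, sticky notes and purple look-alike were not touched.

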